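# Slide the pineapple cakes off the tray into the storage container

### The arm

A 6-joint arm with a two-finger parallel gripper is mounted at the origin on the work surface. World frame = base frame: x ahead of the robot, y to its left, z up, the work surface at z = 0. Lengths are in mm, angles in rad, forces in N, time in s.
With the tool pointing down it reaches from about 275 to 725 mm from the base axis. Payload 15.9 kg.
Tool frame: the origin (TCP) lies midway between the tips of the shut fingers; the grasp point (between the pads) lies 19 mm behind it; z points along the fingers, y is the line along which they close (so a half turn about z gives the same grasp; the last joint's range is limited). The gripper opens to 85 mm and grips with 20 to 120 N. Pads are 22 mm wide; open, the fingers measure 114 mm over their backs; the gripper's body (76 mm by 85 mm) begins 54 mm behind the grasp point. The pads swing forward as they close: fully open they stand 13 mm farther back than shut.
Start: joints at [1.338, 0.213, -0.034, 1.323, 0, 1.571], TCP at [115.346, 486.498, 231.306] pointing down, gripper open.
Joint ranges: [-2.98, 2.98], [-0.74, 1.72], [-1.14, 1.35], [-2.1, 2.04], [-1.57, 1.44], [-3.14, 3.14]. Speed limits (rad/s): [1.89, 1.89, 2.39, 2.57, 3.14, 3.14].

### API

Orientations are given as a rotation vector (axis times angle).
In Python, from plant import env gives the robot as it stands.
- The arm moves only by the tool arm_command, never from a script. Its arguments are lists of equal length, an entry for each row: "translation": the shift along the tool's x, y, z in m, a list of three; "angular": the turn, a rotation vector about the tool's x, y, z in degrees, a list of three; "fingers": the opening, from 0 (shut) to 1 (fully open). A call has 1 to 20 rows; each row is the pose to reach, as a shift and turn from the pose commanded when the call began, along the tool's axes at that moment; what a row does not reach only later rows make up. A row lasts 1/8 s, in which the tool goes at most 62.5 mm and 10.7 degrees, less where a joint would pass 70% of its speed; a pose out of reach is approached as far as the arm can. A call with a gripper value outside its range is refused whole. The fingers move at their own pace and stop on an object; "squeeze" is the grip in N (left out, the last holds). Time passes only in rows, so rows that repeat a pose let the fingers close. It gives the time, the measured TCP pose, the force, the opening and the grip force at its end, in the units of the state.
- env.observe(): the state, without advancing time (a new reading comes with each control period).
- env.capture(name): name is "scene" or "top" or "wrist"; returns a dict with "color" (384x512x3 uint8, red, green, blue), "vertical_fov" (degrees; the focal length in pixels is half the picture's height over the tangent of half this angle, whatever the lens; pixels are square), "cx", "cy" (the principal point, pixels), "D" ([k1, k2, p1, p2, k3] as OpenCV has them; the pictures are not rectified), "R" (3x3) and "t" (3): a world point X has camera coordinates R X + t. Camera axes: x right, y down, z forward; pixel columns grow to the right and rows downward; lengths in mm; the calibration is good to about 2 mm. A picture is of the moment at which its call begins. There is no depth.
- env.finish_job(): hands the job in; it is judged then, once.
The state is a dict: "t": time; "q": joint angles; "qd": joint speeds; "effort": joint torques, N m; "position": TCP position; "ee_rot": TCP orientation; "ft_force": force on the tool from outside, world axes, zero at the start; "torque": the same for the moment, N m; "gripper_width": finger opening in mm; "grasp_force": force on a finger pad.
Only numpy, scipy, OpenCV 4.12 (cv2) and the standard library are available. Lean on these libraries where they do the work, as an engineer would, in place of code of your own. Each camera call takes 0.05 s, during which the arm holds its last target. There are 200 camera calls.

### The job

Pull the narrow aluminium tray out from under the riser shelf by its open front end until its upright black grip stands well clear of the shelf, leaving the cakes on it, and let go. Then take it by the black grip, tip it over the open square container so that all three cakes slide in, and set the empty tray back down flat on the work surface. Do not touch the cakes with the gripper, leave the container standing where it is, and leave the dish, bowl and lid alone.

Things in the scene. Friction and masses are not known exactly. Their poses are not given: they have to be found in the camera images.
- tray: narrow aluminium tray, 210 mm long (x) x 62 mm wide (y), floor 3 mm thick, side and back walls 3 mm thick and 25 mm high overall; the end at its own -x is open, without a wall (the mouth). Behind the back wall stands an upright black grip. 220 g without cakes. Origin: centre of the underside, z up
- tray_grip (a point): grasp point in the tray's upright black grip, a block 16 mm thick (tray x) x 50 mm wide (tray y), rising from 4 to 75 mm above the tray's underside; this point is on its mid plane, 58 mm above the underside, 113 mm from the tray's origin towards its +x. At the start it is under the riser's board
- tray_mouth (a point): middle of the open edge of the tray floor (top of the floor), 105 mm from the tray's origin towards its -x
- cake0_mid (a point): golden brown pineapple cake, a brick 60 x 44 x 24 mm, 50 g, loose on the tray in a single row; this point is its middle
- cake1_mid (a point): golden brown pineapple cake, a brick 60 x 44 x 24 mm, 50 g, loose on the tray in a single row; this point is its middle
- cake2_mid (a point): golden brown pineapple cake, a brick 60 x 44 x 24 mm, 50 g, loose on the tray in a single row; this point is its middle
- container: open square milky pale blue container, 150 x 150 mm, 90 mm high, walls and floor 5 mm, 300 g, loose; origin: centre of the underside, z up
- riser: fixed low white shelf, 200 mm deep (x) x 320 mm wide (y), board underside 88 mm and top 102 mm above the work surface, open in front, end panels at y = -153 and +153 mm. It runs from its front edge at its own x = 0 back to x = +200 mm. Two blue-lidded containers 60 mm high stand on it, from x = +80 mm back. Origin: on the work surface below the middle of the front edge
- dish: bystander: celadon green ceramic dish, 140 mm across, 35 mm high; origin: centre of its underside
- rice_bowl: bystander: stainless steel rice bowl, 116 mm across, 55 mm high; origin: centre of its underside
- lid: bystander: the container's blue lid, 156 x 156 x 12 mm (178 mm over the latches), lying flat; origin: centre of its underside
There are look-alikes about, which are no part of the job. Several things look just like the tray: the one meant starts farthest to the robot's left. What is shaped like the part that bears cake0_mid but red is not meant.

How it is judged (in metres and radians):
On the way, in this order (a step that is already met when the one before it is completed fails the run):
1. tray pulled out with its cakes on it (grip 35 mm or more in front of the riser's edge), lying flat and let go (x of tray_grip in the frame of riser below -0.035 m and height (world z) of tray below 0.008 m and angle between tray's own z axis and vertical below 0.08 rad and linear speed of tray below 0.03 m/s and contact force between the fingers and tray below 0.1 N and x of cake0_mid in the frame of tray between -0.11 and 0.11 m and y of cake0_mid in the frame of tray between -0.03 and 0.03 m and z of cake0_mid in the frame of tray between 0 and 0.035 m and x of cake1_mid in the frame of tray between -0.11 and 0.11 m and y of cake1_mid in the frame of tray between -0.03 and 0.03 m and z of cake1_mid in the frame of tray between 0 and 0.035 m and x of cake2_mid in the frame of tray between -0.11 and 0.11 m and y of cake2_mid in the frame of tray between -0.03 and 0.03 m and z of cake2_mid in the frame of tray between 0 and 0.035 m), for 0.2 s.
2. all three cakes in the container while the tray, held by its black grip, is tipped (x of cake0_mid in the frame of container between -0.072 and 0.072 m and y of cake0_mid in the frame of container between -0.072 and 0.072 m and z of cake0_mid in the frame of container between 0 and 0.085 m and x of cake1_mid in the frame of container between -0.072 and 0.072 m and y of cake1_mid in the frame of container between -0.072 and 0.072 m and z of cake1_mid in the frame of container between 0 and 0.085 m and x of cake2_mid in the frame of container between -0.072 and 0.072 m and y of cake2_mid in the frame of container between -0.072 and 0.072 m and z of cake2_mid in the frame of container between 0 and 0.085 m and angle between tray's own z axis and vertical above 0.3 rad and contact force between the fingers and tray above 1 N and distance between the grasp point and tray_grip below 0.05 m), for 0.1 s.
At the end, for the whole second after the job is handed in: All three cake middles lie within 72 mm of the container's centre along each side and below 85 mm; container upright within 40 mm of its start; tray flat, upright, at rest on the work surface (within 8 mm, tilt under 0.08 rad); dish, bowl, lid within 30 mm of their starts (x of cake0_mid in the frame of container between -0.072 and 0.072 m and y of cake0_mid in the frame of container between -0.072 and 0.072 m and z of cake0_mid in the frame of container between 0 and 0.085 m and x of cake1_mid in the frame of container between -0.072 and 0.072 m and y of cake1_mid in the frame of container between -0.072 and 0.072 m and z of cake1_mid in the frame of container between 0 and 0.085 m and x of cake2_mid in the frame of container between -0.072 and 0.072 m and y of cake2_mid in the frame of container between -0.072 and 0.072 m and z of cake2_mid in the frame of container between 0 and 0.085 m and height (world z) of tray below 0.008 m and angle between tray's own z axis and vertical below 0.08 rad and linear speed of each of tray, container below 0.03 m/s and angle between container's own z axis and vertical below 0.05 rad and distance of container from where it was at the start of the episode below 0.04 m and distance of each of dish, rice_bowl, lid from where it was at the start of the episode below 0.03 m); the robot touches nothing.
It fails at once if the fingers touch a cake (over 1 N) (contact force between the fingers and cake0 above 1 N or contact force between the fingers and cake1 above 1 N or contact force between the fingers and cake2 above 1 N).
It fails at once if the container is pushed over 40 mm or tipped over 0.3 rad (distance of container from where it was at the start of the episode above 0.04 m or angle between container's own z axis and vertical above 0.3 rad).
It fails at once if the dish, bowl or lid is moved over 30 mm (distance of any of dish, rice_bowl, lid from where it was at the start of the episode above 0.03 m).
It also fails if it takes over 66 s, if anything falls off the work surface, if the arm or the gripper's body presses on something with over 40 N, if the wrist force passes 120 N, or if a joint passes its speed limit or range.

## Working session

There is one attempt and no reset: what is moved stays moved. The work goes in short steps, Python scripts to look and compute and a tool call to move; the robot and the scene stay as the last step left them, time stands still between calls to the robot, and variables do not carry over. Pictures are saved under pics/ and viewed, at most 10 in all, crops included, and the job is handed in when it is done.

Besides the shell and the picture viewer there is one more tool, called after "Emit:" as name(argument=value, ...) on one line, values as JSON. arm_command: Moves the arm, as the interface text tells. Its arguments: {"type":"object","properties":{"translation":{"type":"array"},"angular":{"type":"array"},"fingers":{"type":"array"},"squeeze":{"type":"number"}},"required":["translation","angular","fingers"]}

```bash
mkdir -p pics; ls; cat > h.py <<'E'
import numpy as np,cv2,pickle
from plant import env
def cap(n,f):
    c=env.capture(n); cv2.imwrite(f'pics/{f}.png',c['color'][:,:,::-1]); pickle.dump(c,open(f'{f}.pkl','wb')); return c
def K(c):
    f=c['color'].shape[0]/2/np.tan(np.radians(c['vertical_fov']/2)); return np.array([[f,0,c['cx']],[0,f,c['cy']],[0,0,1.]])
def ray(c,p):
    u=cv2.undistortPoints(np.array([[p]],float),K(c),np.array(c['D'],float))[0,0]
    R=np.array(c['R']);t=np.array(c['t']).ravel()
    return -R.T@t, R.T@np.array([u[0],u[1],1])
def onz(c,p,z):
    o,d=ray(c,p); return o+d*(z-o[2])/d[2]
def tri(L):
    A=0;b=0
    for c,p in L:
        o,d=ray(c,p); d=d/np.linalg.norm(d); M=np.eye(3)-np.outer(d,d); A=A+M;b=b+M@o
    return np.linalg.solve(A,b)
def proj(c,X):
    R=np.array(c['R']);t=np.array(c['t']).ravel()
    return cv2.projectPoints(np.array(X,float).reshape(-1,3),cv2.Rodrigues(R)[0],t,K(c),np.array(c['D'],float))[0][:,0]
def load(f): return pickle.load(open(f'{f}.pkl','rb'))
E
python3 - <<'E'
from h import *
a=cap('scene','s0');b=cap('top','t0')
im=np.vstack([a['color'],b['color']])[:,:,::-1]
cv2.imwrite('pics/both.png',cv2.resize(np.hstack([a['color'],b['color']])[:,:,::-1],(800,300)))
for c in(a,b): print(-np.array(c['R']).T@np.array(c['t']).ravel(), c['vertical_fov'],c['R'])
print(env.observe())
E
```

```text
pics
[1343.48060883  245.08959526  879.0683291 ] 46.01295919812878 [[-0.32491398  0.94570513 -0.00852649]
 [ 0.67157847  0.22436623 -0.70614599]
 [-0.66589283 -0.23516291 -0.70801493]]
[ 4.56005526e+02 -6.73935538e-01  1.12254345e+03] 55.529089301045 [[ 0.02324732 -0.99966389  0.01147464]
 [-0.99539671 -0.02421251 -0.09273159]
 [ 0.09297825 -0.00926606 -0.99562502]]
{'t': 0.1, 'q': array([ 1.33800984e+00,  2.13320648e-01, -3.49761543e-02,  1.32347713e+00,
        2.31105146e-05,  1.57080116e+00]), 'qd': array([ 0.00015439, -0.0019959 ,  0.00179543, -0.00020697,  0.00046436,
        0.00035696]), 'effort': array([ 1.53231340e-03, -6.87244177e+01,  4.87809026e+01,  1.20439436e-02,
        1.11411455e-04,  7.41727013e-05]), 'position': array([115.27082556, 486.23297113, 230.86680617]), 'ee_rot': array([-3.64826765e-01, -3.12019967e+00,  1.52095108e-03]), 'ft_force': array([-0.83644785, -0.14364291, -1.39265109]), 'torque': array([ 0.01621216, -0.02257868, -0.01219162]), 'grasp_force': 0.0, 'gripper_width': 85.54454313266535}
```

```bash
python3 - <<'E'
from h import *
for n in('s0','t0'):
    cv2.imwrite(f'pics/{n}b.png',cv2.resize(cv2.imread(f'pics/{n}.png'),(800,600),interpolation=cv2.INTER_CUBIC))
E
```

```text
(no output)
```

View pics/t0b.png

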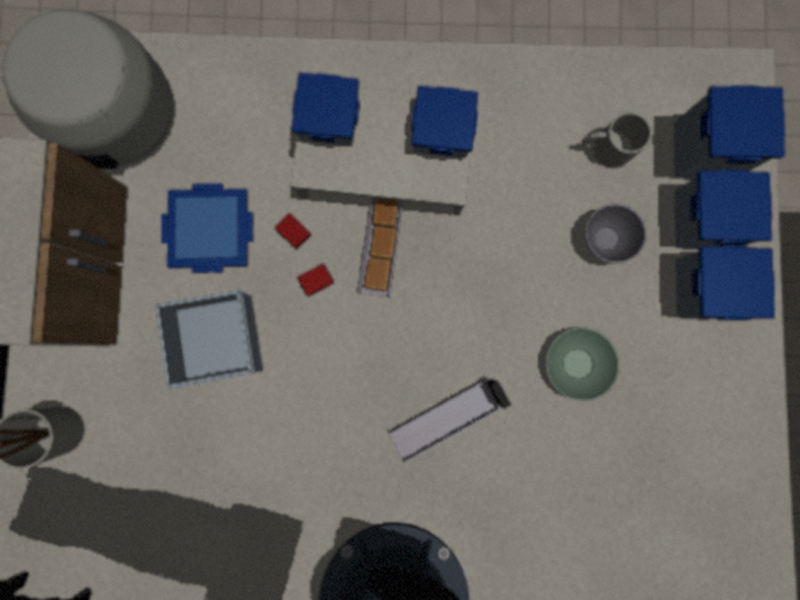

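View pics/s0b.png

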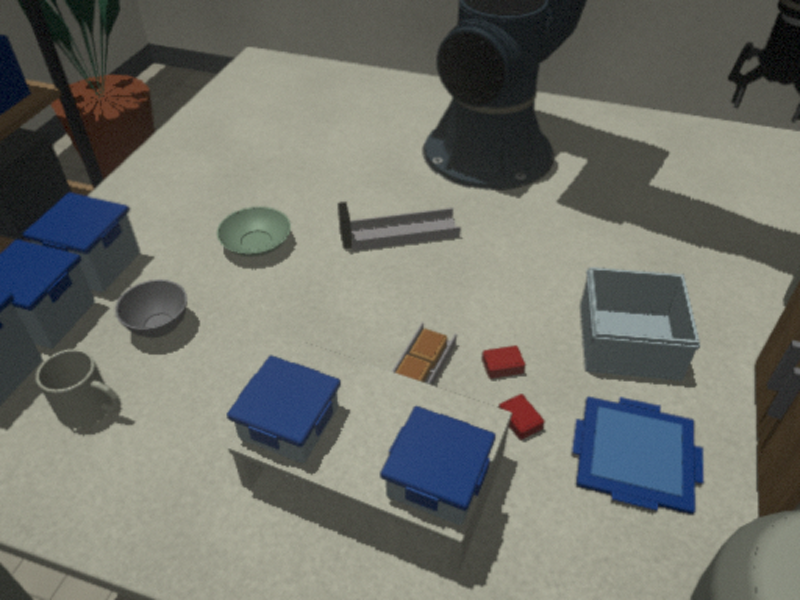

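The top view shows two trays: one with cakes at (380,245), partly under the riser, and an empty one at (448,420). The empty one lies further right, so it's the look-alike. The red bricks at (293,231) and (315,280) aren't meant. The container is at (210,338), the lid at (207,227), the dish at (580,363) and the bowl at (614,233). Next I'll check the choice in a close crop.

```bash
python3 - <<'E'
from h import *
a=cv2.imread('pics/t0.png')[110:200,170:310]; b=cv2.imread('pics/s0.png')[195:285,225:365]
# x5.7 stack
A=cv2.resize(a,(560,360),interpolation=cv2.INTER_CUBIC)
im=cv2.resize(np.vstack([a[:,:100],b[:,:100]]),None,fx=3,fy=3)
A=cv2.resize(a[:, :133],(399,270),interpolation=cv2.INTER_CUBIC)
top=cv2.imread('pics/t0.png')[120:195,215:315]; sc=cv2.imread('pics/s0.png')[195:270,240:340]
cv2.imwrite('pics/c1.png',np.hstack([cv2.resize(top,(400,300),interpolation=cv2.INTER_CUBIC),cv2.resize(sc,(400,300),interpolation=cv2.INTER_CUBIC)]))
E
```

```text
(no output)
```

View pics/c1.png

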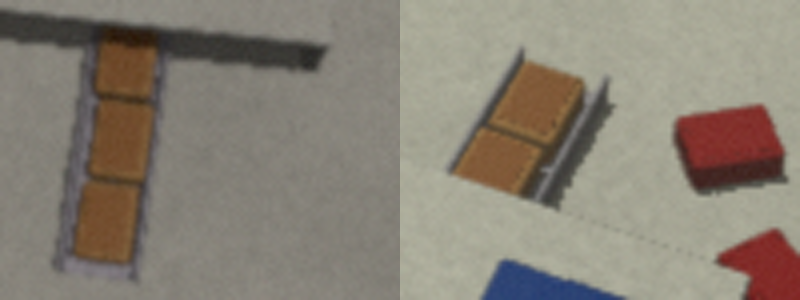

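The crop confirms it: this tray has three golden cakes, with its open mouth pointing towards the robot. In the top crop the mouth corners are at about (60,268) and (137,278), and the riser's front edge runs from (0,10) to (325,45). Now I'll convert these to positions.

```bash
python3 - <<'E'
from h import *
np.set_printoptions(precision=1,suppress=True)
s,t=load('s0'),load('t0')
T=lambda x,y:(x/4+215-.375,y/4+120-.375); S=lambda x,y:((x-400)/4+240-.375,y/4+195-.375)
B=lambda x,y:(x*.64-.18,y*.64-.18)
# wall top front corners: left wall(+y): top (58,262)?
print('wallL front top tri',tri([(t,T(62,258)),(s,S(605,78))]))
print('wallR front top tri',tri([(t,T(140,264)),(s,S(521,50))]))
for n,p in(('mouthL',T(58,272)),('mouthR',T(136,279))): print(n,onz(t,p,3),onz(t,p,25))
for n,p in(('wL',T(95,45)),('wR',T(161,50))): print(n,onz(t,p,25))
c=[(78,183),(135,184),(131,262),(77,258),]
print('cake front face mid',onz(t,T(104,260),27),'rear',onz(t,T(108,184),27))
print('cake1 rear',onz(t,T(126,103),27))
print('riser edge',[onz(t,p,102) for p in(T(0,10),T(325,45))],[onz(s,B(*p),102) for p in((512,410),(275,340))])
print('riser big',[onz(t,B(*p),102) for p in((291,187),(463,206))])
print('cont rim T',[onz(t,B(*p),90) for p in((160,304),(242,292),(262,372),(170,387))])
print('cont rim S',[onz(s,B(*p),90) for p in((588,270),(686,273),(695,347),(584,338))])
print('decoy',[onz(t,B(*p),25) for p in((390,430),(404,460),(488,378),(508,404))])
print('red',[onz(t,B(*p),24) for p in((293,231),(315,280))])
print('lid',onz(t,B(207,227),12))
E
```

```text
wallL front top tri [579.1  82.   25.7]
wallR front top tri [575.4  23.9  28.4]
mouthL [571.   85.6   3. ] [568.7  83.9  25. ]
mouthR [567.   25.3   3. ] [564.9  24.8  25. ]
wL [744.2  60.9  25. ]
wR [741.6  10.3  25. ]
cake front face mid [578.5  49.3  27. ] rear [636.5  47.9  27. ]
cake1 rear [699.3  35.9  27. ]
riser edge [array([747.5, 125. , 102. ]), array([ 728.3, -107.4,  102. ])] [array([754.6, 206.5, 102. ]), array([ 741.4, -151.4,  102. ])]
riser big [array([752.8, 206.3, 102. ]), array([ 726. , -108.2,  102. ])]
cont rim T [array([534.2, 434. ,  90. ]), array([559.5, 289.1,  90. ]), array([416.6, 246.3,  90. ]), array([387. , 406.9,  90. ])]
cont rim S [array([427.9, 264.3,  90. ]), array([385.2, 415.7,  90. ]), array([547.6, 435.8,  90. ]), array([581.3, 279.7,  90. ])]
decoy [array([310.8,  15.8,  25. ]), array([256.1, -12. ,  25. ]), array([ 412.4, -168.8,   25. ]), array([ 364.4, -207.3,   25. ])]
red [array([688.1, 214.8,  24. ]), array([592.9, 168.4,  24. ])]
lid [693.9 385.3  12. ]
```

The target tray's mouth is at about (571,55), with its axis at yaw −6°. The riser edge is near x≈741 there, and the container's centre is about (480,346) with yaw −11°. I'll hover over the tray front and refine with the wrist camera.

Emit:
arm_command(translation=[[-0.572, -0.31, 0.03], [-0.572, -0.31, 0.03], [-0.572, -0.31, 0.03], [-0.572, -0.31, 0.03], [-0.572, -0.31, 0.03], [-0.572, -0.31, 0.03], [-0.572, -0.31, 0.03], [-0.572, -0.31, 0.03], [-0.572, -0.31, 0.03], [-0.572, -0.31, 0.03], [-0.572, -0.31, 0.03], [-0.572, -0.31, 0.03], [-0.572, -0.31, 0.03], [-0.572, -0.31, 0.03], [-0.572, -0.31, 0.03], [-0.572, -0.31, 0.03]], angular=[[0, 0, -7.3], [0, 0, -7.3], [0, 0, -7.3], [0, 0, -7.3], [0, 0, -7.3], [0, 0, -7.3], [0, 0, -7.3], [0, 0, -7.3], [0, 0, -7.3], [0, 0, -7.3], [0, 0, -7.3], [0, 0, -7.3], [0, 0, -7.3], [0, 0, -7.3], [0, 0, -7.3], [0, 0, -7.3]], fingers=[1, 1, 1, 1, 1, 1, 1, 1, 1, 1, 1, 1, 1, 1, 1, 1])

```text
t: 2.1
position: [600.2, 53.3, 201.5]
ee_rot: [0.165, 3.137, 0.0]
ft_force: [0.6, 0.9, 0.8]
gripper_width: 85.3
grasp_force: 0.0
```

```bash
python3 - <<'E'
from h import *
np.set_printoptions(precision=3,suppress=True)
c=cap('wrist','w1')
print(env.observe()['q'],c['vertical_fov'],-np.array(c['R']).T@np.array(c['t']).ravel()); print(np.array(c['R']))
cv2.imwrite('pics/w1b.png',cv2.resize(cv2.imread('pics/w1.png'),(800,600),interpolation=cv2.INTER_CUBIC))
E
```

```text
[ 0.088  0.435  0.199  1.335 -0.     0.193] 60.163825675002414 [533.825  60.641 344.112]
[[ 0.105  0.994  0.001]
 [ 0.96  -0.102  0.26 ]
 [ 0.258 -0.027 -0.966]]
```

View pics/w1b.png

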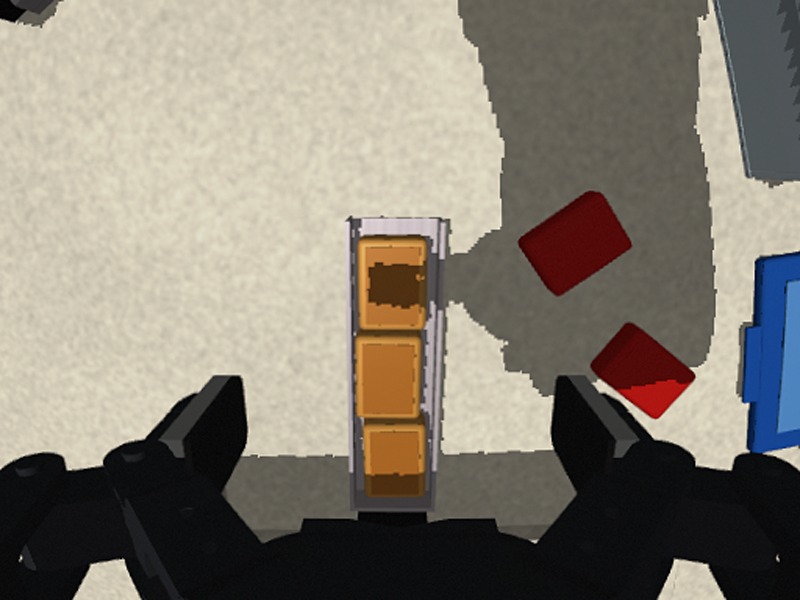

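The wrist view shows the tray with its mouth at the top, wall front tops at about (350,219) and (446,220), and its rear end near row 510. The riser board starts at row 530.

```bash
python3 - <<'E'
from h import *
np.set_printoptions(precision=1,suppress=True)
w,t=load('w1'),load('t0')
B=lambda x,y:(x*.64-.18,y*.64-.18);T=lambda x,y:(x/4+215-.375,y/4+120-.375)
for n,p,z in(('fR',(348,218),25),('fL',(448,219),25),('floorR',(357,235),3),('floorL',(436,235),3),('bR',(352,510),25),('bL',(434,510),25)): print(n,onz(w,B(*p),z))
print('tri corner R,L',tri([(w,B(348,218)),(t,T(62,262))]),tri([(w,B(448,219)),(t,T(140,268))]))
print('swap',tri([(w,B(348,218)),(t,T(140,268))]),tri([(w,B(448,219)),(t,T(60,260))]))
E
```

```text
fR [564.6  26.3  25. ]
fL [571.7  87.3  25. ]
floorR [578.5  28.4   3. ]
floorL [584.   80.3   3. ]
bR [774.4   1.   25. ]
bL [780.7  60.6  25. ]
tri corner R,L [539.2  58.7 328.9] [ 459.7    2.6 1025.3]
swap [571.7  22.9  -2. ] [586.1  92.8 -73.9]
```

Emit:
arm_command(translation=[[0, 0, 0.06], [0, 0, 0.12], [0, 0, 0.16], [0, 0, 0.18], [0, 0, 0.19], [0, 0, 0.196], [0, 0, 0.2], [0, 0, 0.2]], angular=[[0, 0, 1], [0, 0, 1], [0, 0, 1], [0, 0, 1], [0, 0, 1], [0, 0, 1], [0, 0, 1], [0, 0, 1]], fingers=[1, 1, 1, 1, 1, 1, 1, 1])

```text
t: 3.15
position: [600.7, 52.9, 1.7]
ee_rot: [0.193, 3.135, 0.0]
ft_force: [0.2, -0.2, 0.3]
gripper_width: 85.8
grasp_force: 0.0
```

Emit:
arm_command(translation=[[0, 0, 0], [0, 0, 0], [0, 0, 0], [0, 0, 0], [0, 0, 0], [0, 0, 0], [0, 0, 0], [0, 0, 0]], angular=[[0, 0, 0], [0, 0, 0], [0, 0, 0], [0, 0, 0], [0, 0, 0], [0, 0, 0], [0, 0, 0], [0, 0, 0]], fingers=[0.8, 0.7, 0.65, 0.6, 0.6, 0.6, 0.6, 0.6], squeeze=30)

```text
t: 4.15
position: [600.7, 52.8, 1.9]
ee_rot: [0.193, 3.135, -0.0]
ft_force: [-1.3, -1.0, 5.6]
gripper_width: 61.1
grasp_force: 32.9
```

Emit:
arm_command(translation=[[0.002, 0, 0], [0.006, 0, 0], [0.012, 0, 0], [0.019, 0, 0], [0.027, 0, 0], [0.035, 0, 0], [0.043, 0, 0], [0.051, 0, 0], [0.059, 0, 0], [0.067, 0, 0], [0.075, 0, 0], [0.083, 0, 0], [0.091, 0, 0], [0.099, 0, 0], [0.107, 0, 0], [0.115, 0, 0], [0.122, 0, 0], [0.127, 0, 0], [0.13, 0, 0], [0.13, 0, 0]], angular=[[0, 0, 0], [0, 0, 0], [0, 0, 0], [0, 0, 0], [0, 0, 0], [0, 0, 0], [0, 0, 0], [0, 0, 0], [0, 0, 0], [0, 0, 0], [0, 0, 0], [0, 0, 0], [0, 0, 0], [0, 0, 0], [0, 0, 0], [0, 0, 0], [0, 0, 0], [0, 0, 0], [0, 0, 0], [0, 0, 0]], fingers=[0.6, 0.6, 0.6, 0.6, 0.6, 0.6, 0.6, 0.6, 0.6, 0.6, 0.6, 0.6, 0.6, 0.6, 0.6, 0.6, 0.6, 0.6, 0.6, 0.6])

```text
t: 6.65
position: [471.8, 69.0, 1.9]
ee_rot: [0.192, 3.134, 0.001]
ft_force: [2.1, 0.8, 10.0]
gripper_width: 61.5
grasp_force: 33.5
```

Emit:
arm_command(translation=[[0, 0, 0], [0, 0, 0], [0, 0, 0], [0, 0, 0], [0, 0, 0], [0, 0, 0], [0, 0, -0.02], [0, 0, -0.06], [0, 0, -0.12], [0, 0, -0.18], [0, 0, -0.2], [0, 0, -0.2]], angular=[[0, 0, 0], [0, 0, 0], [0, 0, 0], [0, 0, 0], [0, 0, 0], [0, 0, 0], [0, 0, 0], [0, 0, 0], [0, 0, 0], [0, 0, 0], [0, 0, 0], [0, 0, 0]], fingers=[0.8, 0.9, 1, 1, 1, 1, 1, 1, 1, 1, 1, 1])

```text
t: 8.15
position: [472.2, 69.0, 202.6]
ee_rot: [0.193, 3.133, 0.001]
ft_force: [0.4, -0.2, 0.3]
gripper_width: 85.2
grasp_force: 0.0
```

```bash
python3 - <<'E'
from h import *
print(env.observe()['q'],env.observe()['position'],env.observe()['ft_force'])
c=cap('wrist','w2');t=cap('top','t2')
a=cv2.resize(cv2.imread('pics/w2.png'),(400,300),interpolation=cv2.INTER_AREA)
b=cv2.resize(cv2.imread('pics/t2.png')[110:230,180:340],(400,300),interpolation=cv2.INTER_CUBIC)
cv2.imwrite('pics/w2b.png',np.hstack([cv2.resize(cv2.imread('pics/w2.png')[84:384,100:400],(400,400),interpolation=cv2.INTER_CUBIC),cv2.resize(cv2.imread('pics/t2.png')[110:230,190:310],(400,400),interpolation=cv2.INTER_CUBIC)]))
E
```

```text
[ 1.44980214e-01  1.70863365e-01 -1.58846839e-01  1.23827248e+00
  4.81350247e-06  2.67849425e-01] [472.24012063  68.95077467 202.60711649] [ 0.44490378 -0.20003561  0.27313578]
```

View pics/w2b.png

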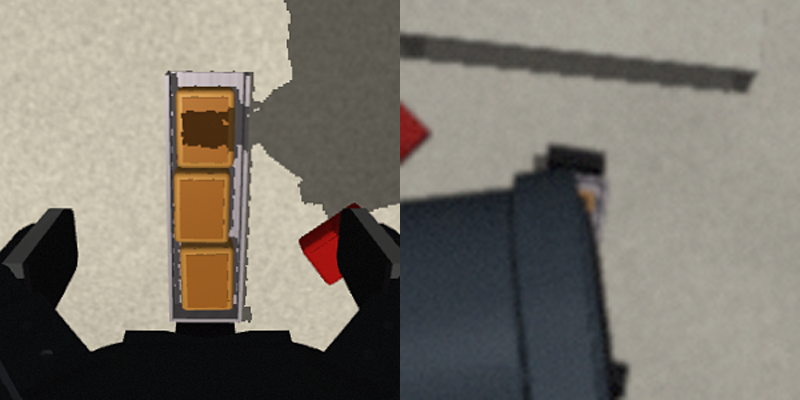

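The tray is out and the cakes are on it. In the wrist crop the front wall corners are at (167,72) and (253,73). In the top crop the grip's top spans (550,147) to (605,172).

```bash
python3 - <<'E'
from h import *
np.set_printoptions(precision=1,suppress=True)
w,t=load('w2'),load('t2')
W=lambda x,y:(x*.75+100-.125,y*.75+84-.125);T=lambda x,y:((x-400)*.3+190-.35,y*.3+110-.35)
P=[onz(w,W(*p),25) for p in((167,72),(253,73),(171,321),(248,321))];print(P)
f=(P[0]+P[1])/2;b=(P[2]+P[3])/2;d=b-f;d/=np.linalg.norm(d);print(f,b,np.degrees(np.arctan2(d[1],d[0])),'grip',f+218*d)
print('grip top',[onz(t,T(*p),75) for p in((550,147),(605,154),(603,174),(548,167))])
print('grip front base w', onz(w,W(205,323),75))
E
```

```text
[array([435.6,  45.2,  25. ]), array([444. , 106.7,  25. ]), array([645.2,  17.1,  25. ]), array([653.5,  82.8,  25. ])]
[439.8  76.   25. ] [649.4  49.9  25. ] -7.078955024649458 grip [656.1  49.1  25. ]
grip top [array([663.,  67.,  75.]), array([658.1,  18.9,  75. ]), array([640.4,  20.2,  75. ]), array([645.3,  68.2,  75. ])]
grip front base w [612.5  50.8  75. ]
```

Emit:
arm_command(translation=[[-0.02, 0, 0], [-0.05, 0, 0], [-0.09, 0, 0], [-0.13, 0, 0], [-0.17, 0, 0], [-0.184, 0, 0], [-0.184, 0, 0], [-0.184, 0, 0], [-0.184, 0, 0.02], [-0.184, 0, 0.04], [-0.184, 0, 0.04], [-0.184, 0, 0.04]], angular=[[0, 0, -10], [0, 0, -20], [0, 0, -30], [0, 0, -40], [0, 0, -50], [0, 0, -60], [0, 0, -70], [0, 0, -80], [0, 0, -90], [0, 0, -90], [0, 0, -90], [0, 0, -90]], fingers=[1, 1, 1, 1, 0.8, 0.7, 0.7, 0.7, 0.7, 0.7, 0.7, 0.7])

```text
t: 9.75
position: [653.9, 46.3, 161.3]
ee_rot: [2.08, -2.354, -0.001]
ft_force: [0.8, 0.1, 0.7]
gripper_width: 59.3
grasp_force: 0.0
```

```bash
python3 - <<'E'
from h import *
print(env.observe()['q'],env.observe()['position'],env.observe()['ee_rot'])
cap('wrist','w3');cap('scene','s3')
cv2.imwrite('pics/w3b.png',np.hstack([cv2.resize(cv2.imread('pics/w3.png'),(400,300),interpolation=cv2.INTER_AREA),cv2.resize(cv2.imread('pics/s3.png')[180:270,210:330],(400,300),interpolation=cv2.INTER_CUBIC)]))
E
```

```text
[ 7.06665790e-02  5.62115963e-01  2.99158615e-01  1.30838158e+00
  1.28780613e-05 -1.37708022e+00] [653.89435895  46.2896239  161.28102334] [ 2.08037070e+00 -2.35350882e+00 -5.33976817e-04]
```

View pics/w3b.png

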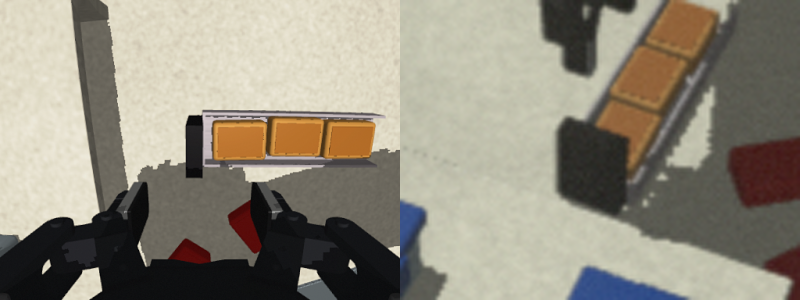

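The wrist view shows the grip at (187–203, 115–178), lined up with the fingers. The scene crop shows its top edge from (562,118) to (628,160).

```bash
python3 - <<'E'
from h import *
np.set_printoptions(precision=1,suppress=True)
w,s=load('w3'),load('s3')
W=lambda x,y:(x*1.28+.14,y*1.28+.14);S=lambda x,y:((x-400)*.3+210-.35,y*.3+180-.35)
print('cam',-np.array(w['R']).T@np.array(w['t']).ravel())
print('tri +y corner back',tri([(w,W(187,177)),(s,S(628,163))]),'-y',tri([(w,W(187,122)),(s,S(562,120))]))
for z in(75,): print([onz(w,W(*p),z) for p in((187,178),(203,178),(187,121),(201,121))])
print('scene',[onz(s,S(*p),75) for p in((562,118),(628,160))])
# refine by red-free dark mask columns
im=cv2.cvtColor(w['color'],cv2.COLOR_RGB2GRAY)
for r in(170,190,210,224): print(r,np.where(im[r,215:275]<45)[0][[0,-1]]+215)
# predicted grip top for candidate
d=np.radians(-7.1);ux=np.array([np.cos(d),np.sin(d),0]);uy=np.array([-np.sin(d),np.cos(d),0])
for z in(75,4):print([proj(w,np.array([655,47,z])+a*8*ux+b*25*uy)[0].round() for a in(-1,1) for b in(-1,1)])
E
```

```text
cam [644.6 -18.1 303.9]
tri +y corner back [667.6  73.2  63.9] -y [658.3  18.5  79.9]
[array([667. ,  69.4,  75. ]), array([652. ,  71.3,  75. ]), array([659.7,  15.8,  75. ]), array([647.3,  17.3,  75. ])]
scene [array([650.8,  19.1,  75. ]), array([673.7,  75.3,  75. ])]
170 [238 258]
190 [238 258]
210 [238 258]
224 [238 258]
[array([263., 163.]), array([263., 230.]), array([240., 163.]), array([241., 230.])]
[array([261., 149.]), array([261., 202.]), array([244., 149.]), array([244., 202.])]
```

Emit:
arm_command(translation=[[0, -0.003, 0.04], [0, -0.003, 0.08], [0, -0.003, 0.1], [0, -0.003, 0.115], [0, -0.003, 0.12], [0, -0.003, 0.12], [0, -0.003, 0.12], [0, -0.003, 0.12], [0, -0.003, 0.12], [0, -0.003, 0.12], [0, -0.003, 0.12], [0, -0.003, 0.12], [0, -0.003, 0.12], [0, -0.003, 0.12]], angular=[[0, 0, 0], [0, 0, 0], [0, 0, 0], [0, 0, 0], [0, 0, 0], [0, 0, 0], [0, 0, 0], [0, 0, 0], [0, 0, 0], [0, 0, 0], [0, 0, 0], [0, 0, 0], [0, 0, 0], [0, 0, 0]], fingers=[0.7, 0.7, 0.7, 0.7, 0.7, 0.6, 0.5, 0.4, 0.3, 0.2, 0.1, 0.1, 0.1, 0.1], squeeze=90)

```text
t: 11.6
position: [657.5, 46.0, 41.8]
ee_rot: [-2.08, 2.353, -0.001]
ft_force: [2.7, 1.1, 5.8]
gripper_width: 15.2
grasp_force: 88.2
```

Emit:
arm_command(translation=[[0, 0, -0.003], [0, 0, -0.01], [0, 0, -0.02], [0, 0, -0.035], [0, 0, -0.05], [0, 0, -0.065], [0, 0, -0.08], [0, 0, -0.095], [0, 0, -0.105], [0, 0, -0.11], [0, 0, -0.11]], angular=[[0, 0, 0], [0, 0, 0], [0, 0, 0], [0, 0, 0], [0, 0, 0], [0, 0, 0], [0, 0, 0], [0, 0, 0], [0, 0, 0], [0, 0, 0], [0, 0, 0]], fingers=[0.1, 0.1, 0.1, 0.1, 0.1, 0.1, 0.1, 0.1, 0.1, 0.1, 0.1], squeeze=110)

```text
t: 12.98
position: [657.0, 45.9, 151.3]
ee_rot: [-2.081, 2.354, -0.0]
ft_force: [-0.3, 0.4, -5.1]
gripper_width: 14.8
grasp_force: 107.4
```

Emit:
arm_command(translation=[[-0.0, 0.002, 0], [-0.002, 0.006, 0], [-0.004, 0.014, 0], [-0.006, 0.023, 0], [-0.008, 0.032, 0], [-0.011, 0.042, 0], [-0.014, 0.052, 0], [-0.017, 0.062, 0], [-0.019, 0.072, 0], [-0.022, 0.082, 0], [-0.024, 0.092, 0], [-0.027, 0.102, 0], [-0.03, 0.112, 0], [-0.032, 0.12, 0], [-0.034, 0.127, 0], [-0.035, 0.132, 0], [-0.036, 0.135, 0], [-0.036, 0.135, 0], [-0.036, 0.135, 0]], angular=[[0, 0, 1], [0, 0, 3], [0, 0, 7], [0, 0, 12], [0, 0, 17], [0, 0, 22], [0, 0, 27], [0, 0, 32], [0, 0, 37], [0, 0, 42], [0, 0, 47], [0, 0, 52], [0, 0, 57], [0, 0, 62], [0, 0, 67], [0, 0, 70], [0, 0, 72], [0, 0, 72], [0, 0, 72]], fingers=[0.1, 0.1, 0.1, 0.1, 0.1, 0.1, 0.1, 0.1, 0.1, 0.1, 0.1, 0.1, 0.1, 0.1, 0.1, 0.1, 0.1, 0.1, 0.1])

```text
t: 15.35
position: [527.3, 98.1, 151.1]
ee_rot: [0.301, -3.127, 0.0]
ft_force: [1.4, -0.6, -3.2]
gripper_width: 15.0
grasp_force: 107.4
```

```bash
python3 - <<'E'
from h import *
from scipy.spatial.transform import Rotation as Ro
np.set_printoptions(precision=2,suppress=True)
o=env.observe();print(o['q'],o['position'],o['torque'],o['gripper_width'])
R=Ro.from_rotvec(o['ee_rot']);print(R.as_matrix()); print('mouth',o['position']+R.apply([0,218,38.8]))
cap('wrist','w4');cap('scene','s4')
cv2.imwrite('pics/w4b.png',np.hstack([cv2.resize(cv2.imread('pics/w4.png'),(400,300),interpolation=cv2.INTER_AREA),cv2.resize(cv2.imread('pics/s4.png')[120:300,272:512],(400,300),interpolation=cv2.INTER_CUBIC)]))
E
```

```text
[ 0.18  0.31 -0.1   1.15 -0.   -0.01] [527.3   98.07 151.14] [-0.29 -0.15  0.03] 14.9896005668071
[[-0.98 -0.19 -0.  ]
 [-0.19  0.98 -0.  ]
 [ 0.   -0.   -1.  ]]
mouth [485.73 312.07 112.31]
```

View pics/w4b.png

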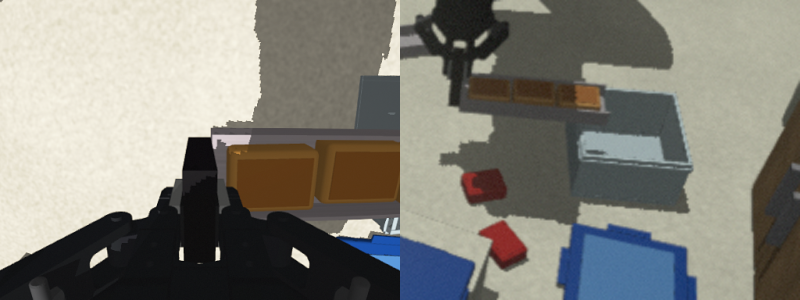

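The tray is level, all cakes are on it, and the mouth is over the container. Now I'll work out the pivot about the mouth.

```bash
python3 - <<'E'
import numpy as np
for th in list(range(2,20,2))+list(range(20,60,2)):
    a=np.radians(th);p=np.array([218,38.8]);c,s=np.cos(a),np.sin(a)
    q=p-np.array([c*p[0]-s*p[1],s*p[0]+c*p[1]]); low=min(27,1.1*th)
    print(th,(q+[0,low]).round(0), end=' | ')
E
```

```text
2 [ 1. -5.] | 4 [  3. -11.] | 6 [  5. -16.] | 8 [  8. -21.] | 10 [ 10. -26.] | 12 [ 13. -31.] | 14 [ 16. -36.] | 16 [ 19. -41.] | 18 [ 23. -46.] | 20 [ 26. -50.] | 22 [ 30. -55.] | 24 [ 35. -59.] | 26 [ 39. -65.] | 28 [ 44. -71.] | 30 [ 49. -77.] | 32 [ 54. -83.] | 34 [ 59. -88.] | 36 [ 64. -94.] | 38 [ 70. -99.] | 40 [  76. -104.] | 42 [  82. -109.] | 44 [  88. -114.] | 46 [  94. -118.] | 48 [ 101. -122.] | 50 [ 108. -126.] | 52 [ 114. -130.] | 54 [ 121. -133.] | 56 [ 128. -137.] | 58 [ 135. -140.] |
```

Emit:
arm_command(translation=[[0, 0.001, -0.005], [0, 0.003, -0.011], [0, 0.005, -0.016], [0, 0.008, -0.021], [0, 0.01, -0.026], [0, 0.013, -0.031], [0, 0.016, -0.036], [0, 0.019, -0.041], [0, 0.023, -0.046], [0, 0.026, -0.05], [0, 0.028, -0.0525], [0, 0.03, -0.055], [0, 0.0325, -0.057], [0, 0.035, -0.059], [0, 0.037, -0.062], [0, 0.039, -0.065], [0, 0.0415, -0.068], [0, 0.044, -0.071], [0, 0.044, -0.071], [0, 0.044, -0.071]], angular=[[2, 0, 0], [4, 0, 0], [6, 0, 0], [8, 0, 0], [10, 0, 0], [12, 0, 0], [14, 0, 0], [16, 0, 0], [18, 0, 0], [20, 0, 0], [21, 0, 0], [22, 0, 0], [23, 0, 0], [24, 0, 0], [25, 0, 0], [26, 0, 0], [27, 0, 0], [28, 0, 0], [28, 0, 0], [28, 0, 0]], fingers=[0.1, 0.1, 0.1, 0.1, 0.1, 0.1, 0.1, 0.1, 0.1, 0.1, 0.1, 0.1, 0.1, 0.1, 0.1, 0.1, 0.1, 0.1, 0.1, 0.1])

```text
t: 17.95
position: [519.0, 141.4, 222.2]
ee_rot: [-0.287, 2.991, -0.746]
ft_force: [0.1, -0.5, -4.3]
gripper_width: 14.3
grasp_force: 107.6
```

```bash
python3 - <<'E'
from h import *
from scipy.spatial.transform import Rotation as Ro
np.set_printoptions(precision=2,suppress=True)
o=env.observe();print(o['q'],o['position'],o['torque'],o['ft_force'],o['gripper_width'])
R=Ro.from_rotvec(o['ee_rot']); print('mouth',o['position']+R.apply([0,218,38.8]))
cap('top','t5');cap('scene','s5')
cv2.imwrite('pics/w5b.png',np.hstack([cv2.resize(cv2.imread('pics/t5.png')[150:270,80:240],(400,300),interpolation=cv2.INTER_CUBIC),cv2.resize(cv2.imread('pics/s5.png')[120:300,272:512],(400,300),interpolation=cv2.INTER_CUBIC)]))
for d in range(1,33,1):
    a=np.radians(d);p=np.array([218,38.8]);c,s=np.cos(a),np.sin(a)
    print(d,(p-np.array([c*p[0]-s*p[1],s*p[0]+c*p[1]])).round(1),end='|')
E
```

```text
[ 0.53  0.42  0.13  1.45 -0.46  0.38] [519.03 141.37 222.22] [0.54 0.07 0.03] [ 0.09 -0.46 -4.26] 14.343370037981064
mouth [485.86 312.46  85.63]
1 [ 0.7 -3.8]|2 [ 1.5 -7.6]|3 [  2.3 -11.4]|4 [  3.2 -15.1]|5 [  4.2 -18.9]|6 [  5.2 -22.6]|7 [  6.4 -26.3]|8 [  7.5 -30. ]|9 [  8.8 -33.6]|10 [ 10.  -37.3]|11 [ 11.4 -40.9]|12 [ 12.8 -44.5]|13 [ 14.3 -48. ]|14 [ 15.9 -51.6]|15 [ 17.5 -55.1]|16 [ 19.1 -58.6]|17 [ 20.9 -62. ]|18 [ 22.7 -65.5]|19 [ 24.5 -68.9]|20 [ 26.4 -72.2]|21 [ 28.4 -75.5]|22 [ 30.4 -78.8]|23 [ 32.5 -82.1]|24 [ 34.6 -85.3]|25 [ 36.8 -88.5]|26 [ 39.1 -91.6]|27 [ 41.4 -94.7]|28 [ 43.7 -97.8]|29 [  46.1 -100.8]|30 [  48.6 -103.8]|31 [  51.1 -106.7]|32 [  53.7 -109.6]|
```

View pics/w5b.png

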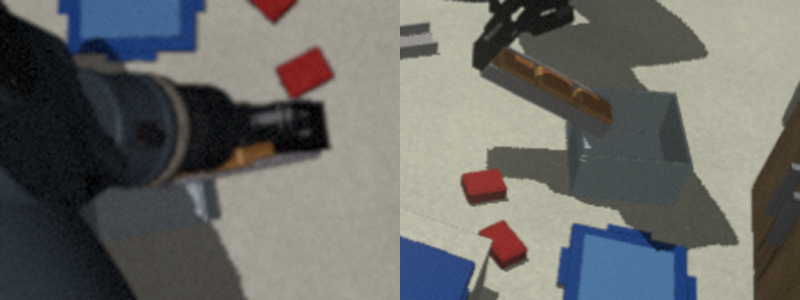

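The cakes still hold at 28°. I'll tilt further, slowly.

Emit:
arm_command(translation=[[0, 0.0007, -0.0038], [0, 0.0015, -0.0076], [0, 0.0023, -0.0114], [0, 0.0032, -0.0151], [0, 0.0042, -0.0189], [0, 0.0052, -0.0226], [0, 0.0064, -0.0263], [0, 0.0075, -0.03], [0, 0.0088, -0.0336], [0, 0.01, -0.0373], [0, 0.0114, -0.0409], [0, 0.0128, -0.0445], [0, 0.0143, -0.048], [0, 0.0159, -0.0516], [0, 0.0175, -0.0551], [0, 0.0191, -0.0586], [0, 0.0209, -0.062], [0, 0.0227, -0.0655], [0, 0.0245, -0.0689], [0, 0.0264, -0.0722]], angular=[[1, 0, 0], [2, 0, 0], [3, 0, 0], [4, 0, 0], [5, 0, 0], [6, 0, 0], [7, 0, 0], [8, 0, 0], [9, 0, 0], [10, 0, 0], [11, 0, 0], [12, 0, 0], [13, 0, 0], [14, 0, 0], [15, 0, 0], [16, 0, 0], [17, 0, 0], [18, 0, 0], [19, 0, 0], [20, 0, 0]], fingers=[0.1, 0.1, 0.1, 0.1, 0.1, 0.1, 0.1, 0.1, 0.1, 0.1, 0.1, 0.1, 0.1, 0.1, 0.1, 0.1, 0.1, 0.1, 0.1, 0.1])

```text
t: 20.55
position: [508.1, 197.8, 273.8]
ee_rot: [-0.267, 2.787, -1.243]
ft_force: [-0.4, 0.5, -1.8]
gripper_width: 14.7
grasp_force: 107.9
```

```bash
python3 - <<'E'
from h import *
np.set_printoptions(precision=2,suppress=True)
o=env.observe();print(o['q'],o['position'],o['torque'],o['ft_force'],o['gripper_width'])
cap('top','t6');cap('scene','s6');cap('wrist','w6')
cv2.imwrite('pics/w6b.png',np.hstack([cv2.resize(cv2.imread('pics/w6.png'),(400,300),interpolation=cv2.INTER_AREA),cv2.resize(cv2.imread('pics/s6.png')[120:300,272:512],(400,300),interpolation=cv2.INTER_CUBIC)]))
E
```

```text
[ 0.75  0.67  0.46  1.89 -0.68  0.75] [508.12 197.76 273.8 ] [0.91 0.14 0.  ] [-0.35  0.51 -1.75] 14.657095372278533
```

View pics/w6b.png

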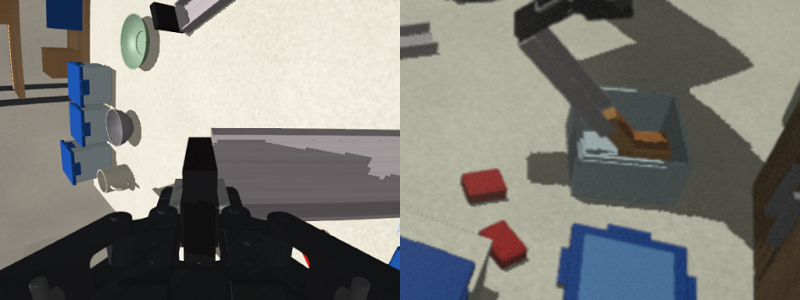

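All cakes have slid off, but the last one, at (622,125) in the scene crop, still leans in the mouth. Raising the mouth straight up should let it drop.

Emit:
arm_command(translation=[[0, -0.004, -0.003], [0, -0.009, -0.008], [0, -0.015, -0.013], [0, -0.022, -0.02], [0, -0.03, -0.027], [0, -0.037, -0.033], [0, -0.045, -0.04], [0, -0.052, -0.047], [0, -0.06, -0.054], [0, -0.06, -0.054], [0, -0.06, -0.054], [0, -0.06, -0.054]], angular=[[0, 0, 0], [0, 0, 0], [0, 0, 0], [0, 0, 0], [0, 0, 0], [0, 0, 0], [0, 0, 0], [0, 0, 0], [0, 0, 0], [0, 0, 0], [0, 0, 0], [0, 0, 0]], fingers=[0.1, 0.1, 0.1, 0.1, 0.1, 0.1, 0.1, 0.1, 0.1, 0.1, 0.1, 0.1])

```text
t: 22.2
position: [506.1, 190.4, 345.5]
ee_rot: [-0.275, 2.783, -1.228]
ft_force: [0.6, 0.8, -2.2]
gripper_width: 14.6
grasp_force: 108.2
```

```bash
python3 - <<'E'
from h import *
np.set_printoptions(precision=2,suppress=True)
o=env.observe();print(o['q'],o['position'],o['torque'],o['ft_force'],o['ee_rot'])
cap('scene','s7')
cv2.imwrite('pics/w7b.png',cv2.resize(cv2.imread('pics/s7.png')[120:270,312:512],(800,600),interpolation=cv2.INTER_CUBIC))
E
```

```text
[ 0.74  0.65  0.6   2.04 -0.69  0.73] [506.08 190.44 345.45] [ 0.92  0.23 -0.02] [ 0.58  0.75 -2.18] [-0.27  2.78 -1.23]
```

View pics/w7b.png

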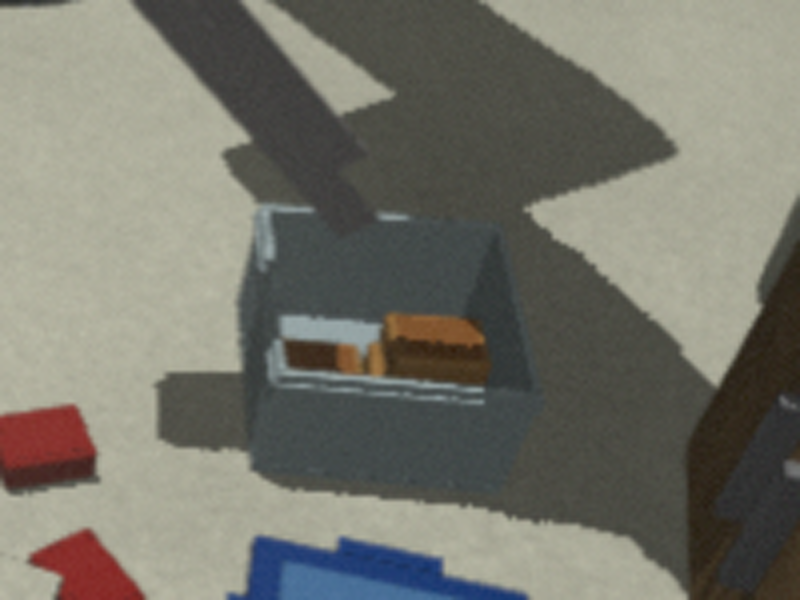

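All three cakes lie low in the container, and the wrist reads only the tray's own weight. Next I'll back away while levelling the tray.

Emit:
arm_command(translation=[[0.001, -0.007, 0.008], [0.003, -0.02, 0.022], [0.005, -0.034, 0.038], [0.008, -0.05, 0.056], [0.01, -0.067, 0.074], [0.013, -0.084, 0.093], [0.015, -0.1, 0.112], [0.017, -0.115, 0.128], [0.019, -0.128, 0.142], [0.021, -0.136, 0.152], [0.021, -0.14, 0.156], [0.021, -0.14, 0.156], [0.021, -0.14, 0.156], [0.021, -0.14, 0.156]], angular=[[-2, 0, 0], [-6, 0, 0], [-11, 0, 0], [-16, 0, 0], [-21, 0, 0], [-26, 0, 0], [-31, 0, 0], [-36, 0, 0], [-41, 0, 0], [-45, 0, 0], [-48, 0, 0], [-48, 0, 0], [-48, 0, 0], [-48, 0, 0]], fingers=[0.1, 0.1, 0.1, 0.1, 0.1, 0.1, 0.1, 0.1, 0.1, 0.1, 0.1, 0.1, 0.1, 0.1])

```text
t: 24.0
position: [527.1, -18.5, 343.9]
ee_rot: [-0.315, 3.118, 0.01]
ft_force: [0.2, -0.3, -1.4]
gripper_width: 14.4
grasp_force: 108.0
```

```bash
python3 - <<'E'
from h import *
from scipy.spatial.transform import Rotation as Ro
np.set_printoptions(precision=4,suppress=True)
o=env.observe();R=Ro.from_rotvec(o['ee_rot']);print(R.as_matrix(),o['position'],o['q'],o['torque'])
z=R.apply([0,0,1]);v=np.cross(z,[0,0,-1]);print('corr tool deg',np.degrees(R.inv().apply(v)))
print('to (525,-20,44)',R.inv().apply(np.array([525,-20,44])-o['position']))
E
```

```text
[[-0.9798 -0.1999  0.0066]
 [-0.1998  0.9798  0.0071]
 [-0.0079  0.0057 -1.    ]] [527.1275 -18.4868 343.9006] [-0.0395  0.2839  0.3423  1.6229  0.0074 -0.2406] [-0.1483 -0.0892 -0.0237]
corr tool deg [ 0.3242  0.4529 -0.    ]
to (525,-20,44) [  4.7572  -2.7546 299.8615]
```

Emit:
arm_command(translation=[[0.005, -0.003, 0.03], [0.005, -0.003, 0.07], [0.005, -0.003, 0.11], [0.005, -0.003, 0.15], [0.005, -0.003, 0.19], [0.005, -0.003, 0.23], [0.005, -0.003, 0.26], [0.005, -0.003, 0.28], [0.005, -0.003, 0.288], [0.005, -0.003, 0.292], [0.005, -0.003, 0.292]], angular=[[0.3, 0.4, 0], [0.3, 0.4, 0], [0.3, 0.4, 0], [0.3, 0.4, 0], [0.3, 0.4, 0], [0.3, 0.4, 0], [0.3, 0.4, 0], [0.3, 0.4, 0], [0.3, 0.4, 0], [0.3, 0.4, 0], [0.3, 0.4, 0]], fingers=[0.1, 0.1, 0.1, 0.1, 0.1, 0.1, 0.1, 0.1, 0.1, 0.1, 0.1])

```text
t: 25.38
position: [525.2, -20.7, 52.3]
ee_rot: [-0.314, 3.124, 0.002]
ft_force: [-0.2, -0.1, -1.6]
gripper_width: 14.8
grasp_force: 107.9
```

Emit:
arm_command(translation=[[0, 0, 0.002], [0, 0, 0.004], [0, 0, 0.006], [0, 0, 0.008], [0, 0, 0.009], [0, 0, 0.01], [0, 0, 0.01]], angular=[[0, 0, 0], [0, 0, 0], [0, 0, 0], [0, 0, 0], [0, 0, 0], [0, 0, 0], [0, 0, 0]], fingers=[0.1, 0.1, 0.1, 0.1, 0.1, 0.1, 0.1])

```text
t: 26.25
position: [524.9, -20.8, 41.9]
ee_rot: [-0.314, 3.125, 0.002]
ft_force: [-0.4, -0.4, -3.4]
gripper_width: 14.4
grasp_force: 108.0
```

Emit:
arm_command(translation=[[0, 0, 0.001], [0, 0, 0.001], [0, 0, 0.001]], angular=[[0, 0, 0], [0, 0, 0], [0, 0, 0]], fingers=[0.1, 0.1, 0.1])

```text
t: 26.62
position: [525.0, -20.9, 41.7]
ee_rot: [-0.314, 3.124, 0.001]
ft_force: [-6.2, -1.0, 16.4]
gripper_width: 14.7
grasp_force: 110.8
```

Emit:
arm_command(translation=[[0, 0, 0], [0, 0, 0], [0, 0, 0], [0, 0, 0], [0, 0, 0], [0, 0, 0], [0, 0, -0.02], [0, 0, -0.06], [0, 0, -0.12], [0, 0, -0.18], [0, 0, -0.2], [0, 0, -0.2]], angular=[[0, 0, 0], [0, 0, 0], [0, 0, 0], [0, 0, 0], [0, 0, 0], [0, 0, 0], [0, 0, 0], [0, 0, 0], [0, 0, 0], [0, 0, 0], [0, 0, 0], [0, 0, 0]], fingers=[0.2, 0.3, 0.4, 0.5, 0.6, 0.6, 0.6, 0.6, 0.6, 0.6, 0.6, 0.6])

```text
t: 28.12
position: [525.5, -21.1, 242.2]
ee_rot: [-0.313, 3.122, 0.001]
ft_force: [0.5, 0.2, -0.2]
gripper_width: 51.0
grasp_force: 0.0
```

```bash
python3 - <<'E'
from h import *
np.set_printoptions(precision=1,suppress=True)
o=env.observe();print(o['position'],o['ft_force'],o['gripper_width'])
t=cap('top','t8');w=cap('wrist','w8')
# expected tray outline overlap: bright low-saturation tray floor vs predicted corners, dark grip
R=np.radians(-78.5);ux=np.array([np.cos(R),np.sin(R),0]);uy=np.array([-np.sin(R),np.cos(R),0]);g=np.array([525,-21,0]);c0=g-113*ux
print('pred grip top px wrist',[proj(w,g+a*8*ux+b*25*uy+[0,0,75])[0].round() for a in(-1,1) for b in(-1,1)])
im=cv2.cvtColor(w['color'],cv2.COLOR_RGB2GRAY)
p=[proj(w,c0+a*105*ux+b*31*uy+[0,0,25])[0] for a,b in((-1,-1),(-1,1),(1,1),(1,-1))];print('walls',np.array(p))
m=(im<45)[:260].astype(np.uint8);n,l,st,ce=cv2.connectedComponentsWithStats(m)
print([(*st[i],ce[i]) for i in range(1,n) if st[i][4]>300])
hs=cv2.cvtColor(t['color'],cv2.COLOR_RGB2HSV)
m=((hs[...,0]>5)&(hs[...,0]<22)&(hs[...,1]>130)).astype(np.uint8);m[:, :95]=0;m[260:]=0
n,l,st,ce=cv2.connectedComponentsWithStats(m);print('orange',[(*st[i],onz(t,ce[i],25)) for i in range(1,n) if st[i][4]>25])
E
```

```text
[525.5 -21.1 242.2] [ 0.5  0.2 -0.2] 51.0153193417409
pred grip top px wrist [array([262., 148.]), array([262., 200.]), array([245., 148.]), array([246., 200.])]
walls [[449.2 138.2]
 [442.  191.8]
 [261.2 192.1]
 [261.4 136.5]]
[(np.int32(105), np.int32(0), np.int32(36), np.int32(34), np.int32(644), array([125.1,  16.7])), (np.int32(248), np.int32(138), np.int32(16), np.int32(60), np.int32(893), array([255.2, 167.6])), (np.int32(365), np.int32(226), np.int32(55), np.int32(34), np.int32(1476), array([393.5, 244.9])), (np.int32(180), np.int32(232), np.int32(20), np.int32(28), np.int32(348), array([191.6, 248.5])), (np.int32(311), np.int32(232), np.int32(20), np.int32(28), np.int32(362), array([318.4, 248.1]))]
orange [(np.int32(112), np.int32(207), np.int32(43), np.int32(22), np.int32(528), array([472.7, 368.9,  25. ]))]
```

The grip stands where predicted, touchdown showed in the force reading, and the cakes are inside the container, so I'm handing in.

```bash
python3 -c "
from plant import env
print(env.finish_job())"
```

```text
the job is handed in; nothing more can be done
None
```

The job is handed in at about 28 s of the 66 s allowed: the tray was pulled out and let go, all three cakes were tipped into the container, and the empty tray was set back down and released; the hand-in returned no verdict, and I confirmed the final placing from force and image measurements rather than by viewing a picture.

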